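# Clip the lid down on the hardware box

### The job

Push the lid of the grey storage box fully home first, with all four clips still open. Then fold the black clips inward over its rim and snap them fully shut in opposite-corner order: any one first, next the one diagonally across from it, then the other two. Push gently, with no more than about 40 N at any moment, and leave everything else on the bench alone.

Things in the scene. Friction and masses are not known exactly. Their poses are not given: they have to be found in the camera images.
- tray: Low wooden tray, 165 (x) x 245 (y) x 14 mm, fixed to the bench; origin under its centre, x along the short side, pointing away from the robot, y along the long side, z up. The grey storage box stands in its middle, axes along the tray's. All heights given in these notes are above the tray's origin.
- box_foot (a point): Point on the tray's floor, under the middle of the box (6 mm up). The box, 140 (x) x 220 (y) mm, stands on a firm pad of unknown thickness: the box, lid and clips all lie higher by the same lift h of 0 to 28 mm, which is not measured and must be felt or seen; heights are given 'plus h'. Rim height 91 mm + h. The box gives way to no push within the force allowed.
- lid (a joint): The box's flat grey lid, 126 x 206 mm, centred in its mouth; value in m = how far it is pushed down: 0 to 4 mm at the start, 8 mm fully home (rubber stop, 10 N per mm beyond; up to 10 mm). The top of its raised middle (50 x 110 mm) is 103.5 mm + h high at 0, 95.5 mm + h when home. A tight seal resists with about 7 N all the way, and it stays where left. Average the reading.
- clip_near_left (a joint): Black hinged clip on the long side nearest the robot, towards +y of the tray. Pin along the tray's y, through x -76, y +75 mm, 95 mm + h high. Every clip is a flat plate 30 mm wide and 5 mm thick, reaching 53 mm from its pin. Joint in rad: 0 = shut, level over the lid's rim (hard stop), upper face at 99 mm + h; 1.57 = upright; 1.75 to 2.05 at the start, leaning outward; 2.2 = end stop.
- clip_near_right (a joint): Black hinged clip on the long side nearest the robot, towards -y. Pin along the tray's y, through x -76, y -75 mm, 95 mm + h high. Every clip swings almost freely from 2.2 to about 0.21 rad; there a sprung catch pushes back, up to about 10 N when pressed 35 to 40 mm from the pin, till at about 0.08 rad it tips over, snaps to 0 and stays. Released earlier, it springs back up to about 0.21.
- clip_far_left (a joint): Black hinged clip on the long side away from the robot, towards +y. Pin along the tray's y, through x +76, y +75 mm, 95 mm + h high. Shape, joint values and behaviour as the near clips.
- clip_far_right (a joint): Black hinged clip on the long side away from the robot, towards -y. Pin along the tray's y, through x +76, y -75 mm, 95 mm + h high. Shape, joint values and behaviour as the near clips.
- brush_grip (a point): Bystander, to be left alone: a paint brush lying flat; the point is on its handle.
- sanding_block: Bystander, to be left alone: a cork sanding block 100 x 60 x 32 mm; origin under its centre.
- paint_tin: Bystander, to be left alone: a closed paint tin 100 mm across, 110 mm tall; origin under its centre.
- screw_jar: Bystander, to be left alone: a glass jar 70 mm across, 90 mm tall; origin under its centre.
- glue_bottle: Bystander, to be left alone: a white glue bottle 60 mm across, 160 mm tall; origin under its centre.
- screwdriver_grip (a point): Bystander, to be left alone: a screwdriver lying flat; the point is on its handle.
- offcut: Bystander, to be left alone: a wooden offcut 160 x 70 x 22 mm; origin under its centre.

How it is judged:
By the outcome, as a careful person would: the job done as asked, in the order asked, and still so for the second after the job is handed in, with the robot touching nothing.
It also fails if it takes over 61 s, if anything falls off the work surface, if the arm or the gripper's body presses on something with over 40 N, if the wrist force passes 120 N, or if a joint passes its speed limit or range.

### The arm

A 6-joint arm with a two-finger parallel gripper is mounted at the origin on the work surface. World frame = base frame: x ahead of the robot, y to its left, z up, the work surface at z = 0. Lengths are in m, angles in rad, forces in N, time in s.
With the tool pointing down it reaches from about 0.35 to 0.775 m from the base axis. Payload 7.3 kg.
Tool frame: the origin (TCP) lies on the centre line of the jaws, within the pads' length; the fingertips stand 11 mm ahead of it and the grasp point (between the pads) lies 8 mm behind it; y points along the fingers, z is the direction in which the jaws open and shut, and the axes are right-handed (so a half turn about y gives the same grasp; the last joint's range is limited). The gripper opens to 92 mm and grips with 3 to 60 N. Pads are 19 mm wide; open, the fingers measure 130 mm over their backs; the gripper's body (75 mm by 190 mm) begins 47 mm behind the grasp point.
Start: joints at [1.14, 0.342, 1.524, -0, 1.275, -0.146], TCP at [0.147, 0.504, 0.238] pointing down, gripper open.
Joint ranges: [-2.53, 2.53], [-0.77, 2.02], [0.04, 2.7], [-1, 4.14], [0.28, 2.66], [-3.11, 3.11]. Speed limits (rad/s): [2.57, 2.57, 3.14, 3.14, 3.14, 3.14].

### API

Orientations are given as [roll, pitch, yaw] about the fixed x, y, z axes, in that order (R = Rz(yaw) Ry(pitch) Rx(roll)).
In Python, from cell import robot, cams gives the robot as it stands.
- The arm moves only by the tool apply_moves, never from a script. Its argument "plan" is a list of rows, each a list of 7 numbers: the shift along the tool's x, y, z in m, then the turn, a rotation vector about the tool's x, y, z in degrees, then the gripper command: -1 is fully open, 1 is shut, values between are in proportion. A call has exactly 5 rows; each row is the pose to reach, as a shift and turn from the pose commanded when the call began, along the tool's axes at that moment; what a row does not reach only later rows make up. A row lasts 1/8 s, in which the tool goes at most 62.5 mm and 10.7 degrees, less where a joint would pass 70% of its speed; a pose out of reach is approached as far as the arm can. A call with a gripper value outside its range is refused whole. The fingers move at their own pace and stop on an object; "squeeze" is the grip in N (left out, the last holds). Time passes only in rows, so rows that repeat a pose let the fingers close, or fill a call up. It gives the time, the measured TCP pose, the force and the opening at its end, in the units of the state.
- robot.observe(): the state, without advancing time (a new reading comes with each control period).
- cams.read_camera(name): name is "scene" or "top" or "wrist"; returns the picture (420x560x3 uint8, blue, green, red); there is no depth.
- cams.calibration(name): a dict with "fx", "fy", "cx", "cy" (pixels), "extrinsics" (4x4, takes a point from world to camera coordinates); the wrist camera has in their place "T_tool_cam" (4x4, takes a point from camera to tool coordinates, whose origin is the TCP and whose axes are the tool frame's). Camera axes: x right, y up, looking along -z (the intrinsics and any distortion apply to the point x, -y, -z); pixel columns grow to the right and rows downward; lengths in m; the calibration is good to about 2 mm. A picture is of the moment at which its call begins: read the wrist's pose just before it. calibration takes no time and is no camera call.
- robot.hand_in(): hands the job in, once; it reports no verdict.
The state is a dict: "time": time; "qpos": joint angles; "qvel": joint speeds; "joint_efforts": joint torques, N m; "tool_pos": TCP position; "tool_rot": TCP orientation; "contact_force": force on the tool from outside, world axes, zero at the start; "torque": the same for the moment, N m; "opening": finger opening in m.
Only numpy, scipy, OpenCV 4.12 (cv2) and the standard library are available. Lean on these libraries where they do the work, as an engineer would, in place of code of your own. Each camera call takes 0.05 s, during which the arm holds its last target. There are 200 camera calls.

## Working session

There is one attempt and no reset: what is moved stays moved. The work goes in short steps, Python scripts to look and compute and a tool call to move; the robot and the scene stay as the last step left them, time stands still between calls to the robot, and variables do not carry over. Pictures are saved under pics/ and viewed, about 8 in all and at most 12, crops included, and the job is handed in when it is done.

Besides the shell and the picture viewer there is one more tool, called after "Call:" as name(argument=value, ...), one argument or row to a line, values as JSON. apply_moves: Moves the arm, as the interface text tells. Its arguments: {"type":"object","properties":{"plan":{"type":"array","items":{"type":"array","items":{"type":"number"}}},"squeeze":{"type":"number"}},"required":["plan"]}

```bash
ls; mkdir -p pics; python3 - <<'E'
from cell import robot,cams
import cv2,numpy as np
s=robot.observe();print({k:np.round(v,3) for k,v in s.items()})
a=cams.read_camera("scene");b=cams.read_camera("top")
cv2.imwrite("pics/s1.png",a);cv2.imwrite("pics/t1.png",b)
for n in("scene","top","wrist"):print(n,cams.calibration(n))
E
```

```text
pics
{'time': np.float64(0.0), 'qpos': array([ 1.14 ,  0.343,  1.525,  0.   ,  1.275, -0.146]), 'qvel': array([-0.   , -0.001,  0.002, -0.   ,  0.   ,  0.   ]), 'joint_efforts': array([ -0.   , -43.127, -24.421,   0.071,   0.056,  -0.   ]), 'tool_pos': array([0.147, 0.504, 0.237]), 'tool_rot': array([-1.572,  0.   , -0.285]), 'contact_force': array([-0.651, -0.004, -1.048]), 'torque': array([-0.029,  0.044,  0.024]), 'opening': np.float64(0.092)}
scene {'fx': 537.3761862634923, 'fy': 537.3761862634923, 'cx': 280.21423687169806, 'cy': 202.98535749448033, 'extrinsics': array([[-0.36639838,  0.9303209 ,  0.01597621,  0.17533926],
       [-0.71497294, -0.29249079,  0.63502978,  0.27306619],
       [ 0.59545438,  0.22125133,  0.77232243, -1.81997091],
       [ 0.        ,  0.        ,  0.        ,  1.        ]])}
top {'fx': 475.8744559535799, 'fy': 475.8744559535799, 'cx': 282.4818987138587, 'cy': 211.17963133976426, 'extrinsics': array([[ 0.01340203, -0.99990334, -0.0037021 ,  0.00615742],
       [ 0.98512493,  0.01256942,  0.17137933, -0.46857536],
       [-0.17131623, -0.00594386,  0.98519816, -1.42155046],
       [ 0.        ,  0.        ,  0.        ,  1.        ]])}
wrist {'fx': 316.3669914888189, 'fy': 316.3669914888189, 'cx': 284.63648927864756, 'cy': 218.03890188445945, 'T_tool_cam': array([[ 2.64383392e-04, -9.63207174e-01, -2.68759874e-01,
        -7.17558440e-02],
       [ 2.01426129e-03,  2.68759851e-01, -9.63205111e-01,
        -1.47410833e-01],
       [ 9.99997936e-01, -2.86697175e-04,  2.01120656e-03,
         1.62233784e-03],
       [ 0.00000000e+00,  0.00000000e+00,  0.00000000e+00,
         1.00000000e+00]])}
```

View pics/t1.png

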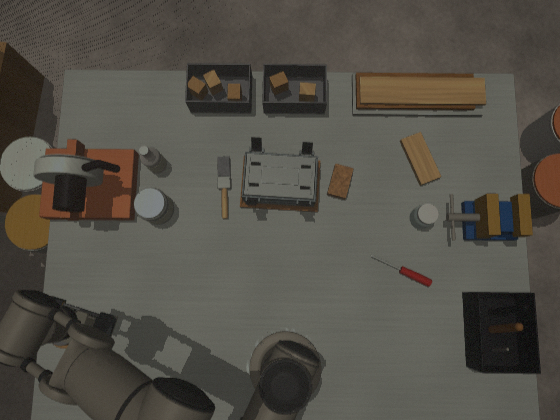

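View pics/s1.png

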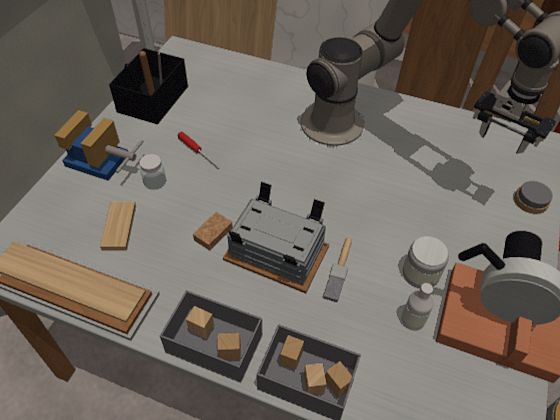

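The top view shows the box at about (281,178) on its tray, with the cork block to its right at (340,181) and the brush to its left at (224,190). I'll enlarge both views to get corners.

```bash
python3 - <<'E'
import cv2,numpy as np
a=cv2.imread("pics/t1.png")[130:220,225:345];b=cv2.imread("pics/s1.png")[175:295,215:345]
a=cv2.resize(a,None,fx=5,fy=5,interpolation=cv2.INTER_CUBIC);b=cv2.resize(b,None,fx=5,fy=5,interpolation=cv2.INTER_CUBIC)
a=np.clip(a*1.8,0,255);b=np.clip(b*1.5,0,255)
cv2.imwrite("pics/t2.png",a);cv2.imwrite("pics/s2.png",b)
E
```

```text
[ WARN:0@0.099] global loadsave.cpp:1063 imwrite_ Unsupported depth image for selected encoder is fallbacked to CV_8U.
```

View pics/t2.png

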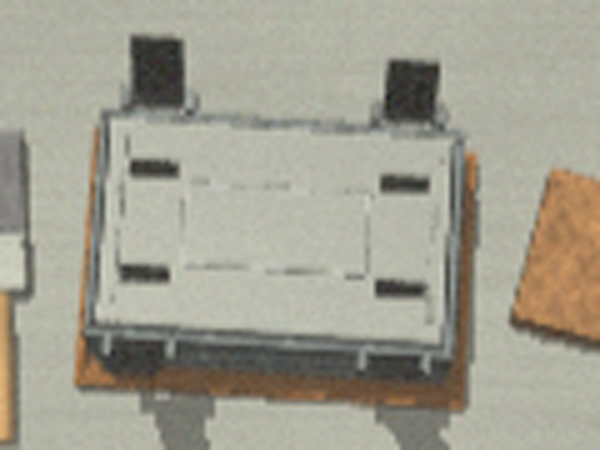

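View pics/s2.png

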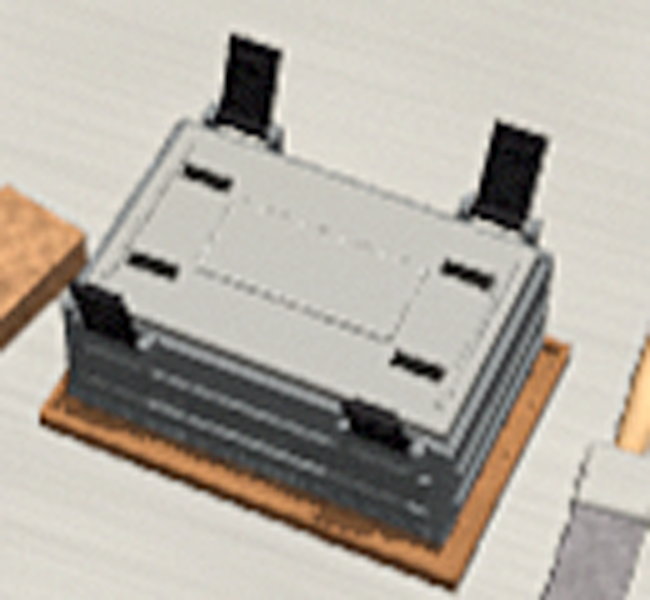

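```bash
cat > h.py <<'E'
import numpy as np,cv2
from cell import robot,cams
def proj(n,P,h=None):
    c=cams.calibration(n); E=c["extrinsics"]; p=np.atleast_2d(P)@E[:3,:3].T+E[:3,3]
    return np.c_[c["cx"]+c["fx"]*p[:,0]/-p[:,2], c["cy"]-c["fy"]*p[:,1]/-p[:,2]]
def w(pose,L):
    x,y,a=pose; L=np.atleast_2d(L); c,s=np.cos(a),np.sin(a)
    return np.c_[x+c*L[:,0]-s*L[:,1],y+s*L[:,0]+c*L[:,1],L[:,2]]
E
python3 - <<'E'
from h import *
from scipy.optimize import least_squares
T=.0825,.1225;B=.07,.11
obs=[("top",-1,1,0,77,383),("top",-1,-1,0,465,406),
("top",1,1,1,103,112),("top",1,-1,1,465,133),("top",-1,-1,1,449,357),("top",-1,1,1,87,330),
("scene",1,-1,0,42,415),("scene",1,1,0,457,583),("scene",-1,1,0,570,345),
("scene",-1,-1,1,188,122),("scene",-1,1,1,551,252),("scene",1,1,1,447,442),("scene",1,-1,1,68,285)]
def res(p):
    r=[]
    for n,sx,sy,k,u,v in obs:
        o=(225,130) if n=="top" else (215,175)
        d=B if k else T
        q=proj(n,w(p[:3],[sx*d[0],sy*d[1],.091+p[3] if k else .014]))[0]
        r+=list(q-[(u+.5)/5-.5+o[0],(v+.5)/5-.5+o[1]])
    return r
s=least_squares(res,[.55,0,0,.01],loss="soft_l1")
print(s.x,np.round(np.reshape(res(s.x),(-1,2)),1))
E
```

```text
[ 0.56381913  0.0215922  -0.05597008  0.01398494] [[-0.8 -0.4]
 [-0.4  0.3]
 [-0.4 -1.2]
 [ 0.4 -0.6]
 [ 0.9  0.4]
 [-1.1  0.8]
 [-0.8 -1.2]
 [-0.3 -0.9]
 [ 0.4 -0.6]
 [-1.3 -1.7]
 [ 1.  -0.2]
 [ 0.9  2.6]
 [-1.8  3.2]]
```

The fit gives the box centre at (0.564, 0.022), yaw −0.056, h ≈ 14 mm (roughly ±5). I'm moving over it with the fingers shut.

```bash
cat >> h.py <<'E'
from scipy.spatial.transform import Rotation as Ro
POSE=(.564,.0216,-.056)
def go(x,y,z):   # tray mm, fingertip height mm -> shift/turn in tool axes
    s=robot.observe(); R=Ro.from_euler("xyz",s["tool_rot"]); p=np.array(s["tool_pos"])
    t=w(POSE,[x/1e3,y/1e3,z/1e3+.011])[0]; G=Ro.from_euler("xyz",[-np.pi/2,0,POSE[2]])
    print("go",(x,y,z),np.round(R.inv().apply(t-p)*1e3,1),"turn",np.round(np.degrees((R.inv()*G).as_rotvec()),2))
def st(n=4):
    f=[]
    for i in range(n):
        f.append(robot.observe()["contact_force"]); 
        if i<n-1: cams.read_camera("top")
    s=robot.observe(); p=np.array(s["tool_pos"]); a=POSE[2]
    d=p[:2]-POSE[:2]; c,q=np.cos(a),np.sin(a)
    print("t %.2f"%s["time"],"tray",np.round([1e3*(c*d[0]+q*d[1]),1e3*(-q*d[0]+c*d[1]),1e3*p[2]-11],1),"F",np.round(np.mean(f,0),1),"rot",np.round(s["tool_rot"],3),"open",round(float(s["opening"]),4))
E
python3 -c "
from h import *
st(1);go(0,0,170)"
```

```text
t 0.10 tray [-443.   457.9  226.1] F [-0.8 -0.3  0. ] rot [-1.572  0.    -0.285] open 0.092
go (0, 0, 170) [ 535.3   56.5 -345.4] turn [  0.08 -13.11  -0.02]
```

Call:
apply_moves(
  plan=[
    [0.05, 0, -0.032, 0, -5, 0, 1],
    [0.1, 0, -0.065, 0, -10, 0, 1],
    [0.15, 0, -0.097, 0, -13.1, 0, 1],
    [0.2, 0, -0.129, 0, -13.1, 0, 1],
    [0.25, 0, -0.161, 0, -13.1, 0, 1],
  ],
  squeeze=20,
)

```text
time: 0.72
tool_pos: [0.343, 0.2775, 0.2376]
tool_rot: [-1.571, 0.0, -0.056]
contact_force: [1.0, 0.3, 0.8]
opening: 0.0462
```

```bash
python3 -c "
from h import *
st(1);go(0,0,170)"
```

```text
t 0.72 tray [-234.9  243.2  226.6] F [1.  0.3 0.8] rot [-1.571  0.    -0.056] open 0.0462
go (0, 0, 170) [ 234.9   56.6 -243.2] turn [-0.01  0.01 -0.  ]
```

Call:
apply_moves(
  plan=[
    [0.043, 0, -0.043, 0, 0, 0, 1],
    [0.086, 0, -0.086, 0, 0, 0, 1],
    [0.129, 0, -0.129, 0, 0, 0, 1],
    [0.172, 0, -0.172, 0, 0, 0, 1],
    [0.215, 0, -0.215, 0, 0, 0, 1],
  ],
)

```text
time: 1.35
tool_pos: [0.5457, 0.0507, 0.2374]
tool_rot: [-1.57, 0.001, -0.056]
contact_force: [1.2, 0.6, -0.1]
opening: 0.0008
```

Call:
apply_moves(
  plan=[
    [0.02, 0, -0.028, 0, 0, 0, 1],
    [0.02, 0.03, -0.028, 0, 0, 0, 1],
    [0.02, 0.05, -0.028, 0, 0, 0, 1],
    [0.02, 0.056, -0.028, 0, 0, 0, 1],
    [0.02, 0.056, -0.028, 0, 0, 0, 1],
  ],
)

```text
time: 1.98
tool_pos: [0.5632, 0.0234, 0.1817]
tool_rot: [-1.571, 0.0, -0.056]
contact_force: [-0.9, 0.2, 0.2]
opening: 0.0007
```

```bash
python3 -c "
from h import *
st(5);cv2.imwrite('pics/w1.png',np.clip(cams.read_camera('wrist')*1.6,0,255).astype('uint8'))"
```

```text
t 2.17 tray [ -0.5   1.8 171.7] F [ 0.3 -0.4 -0.1] rot [-1.571 -0.002 -0.056] open 0.0002
```

View pics/w1.png

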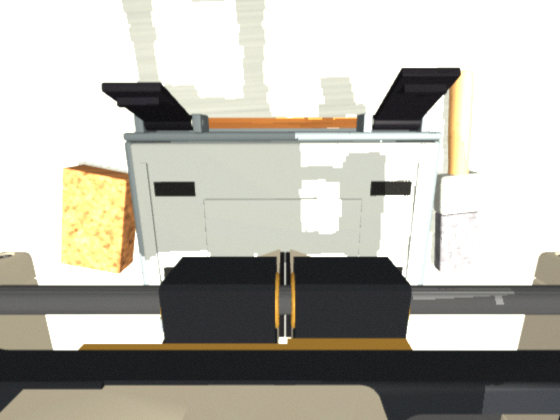

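The wrist view confirms alignment: the raised middle (206–360) is centred on the fingers at about 285, and the two near clips lean outward at the top of the picture. Descending on the lid.

Call:
apply_moves(
  plan=[
    [0, 0.012, -0.002, 0, 0, 0, 1],
    [0, 0.024, -0.002, 0, 0, 0, 1],
    [0, 0.034, -0.002, 0, 0, 0, 1],
    [0, 0.038, -0.002, 0, 0, 0, 1],
    [0, 0.04, -0.002, 0, 0, 0, 1],
  ],
)

```text
time: 2.85
tool_pos: [0.5631, 0.0213, 0.1414]
tool_rot: [-1.571, 0.0, -0.056]
contact_force: [0.4, -0.1, 0.1]
opening: 0.0004
```

Call:
apply_moves(
  plan=[
    [0, 0.001, 0, 0, 0, 0, 1],
    [0, 0.002, 0, 0, 0, 0, 1],
    [0, 0.003, 0, 0, 0, 0, 1],
    [0, 0.004, 0, 0, 0, 0, 1],
    [0, 0.004, 0, 0, 0, 0, 1],
  ],
)

```text
time: 3.48
tool_pos: [0.563, 0.0213, 0.1377]
tool_rot: [-1.571, 0.0, -0.056]
contact_force: [-0.3, 0.5, 0.3]
opening: 0.0005
```

```bash
python3 -c "
from h import *
st(4)"
```

```text
t 3.62 tray [ -0.9  -0.4 126.7] F [ 0.2 -0.1 -0.1] rot [-1.571 -0.    -0.056] open 0.0002
```

Call:
apply_moves(
  plan=[
    [0, 0.001, 0, 0, 0, 0, 1],
    [0, 0.002, 0, 0, 0, 0, 1],
    [0, 0.003, 0, 0, 0, 0, 1],
    [0, 0.004, 0, 0, 0, 0, 1],
    [0, 0.004, 0, 0, 0, 0, 1],
  ],
)

```text
time: 4.25
tool_pos: [0.563, 0.0213, 0.1336]
tool_rot: [-1.571, 0.0, -0.056]
contact_force: [0.2, -0.2, 0.4]
opening: 0.0004
```

Call:
apply_moves(
  plan=[
    [0, 0.001, 0, 0, 0, 0, 1],
    [0, 0.002, 0, 0, 0, 0, 1],
    [0, 0.003, 0, 0, 0, 0, 1],
    [0, 0.004, 0, 0, 0, 0, 1],
    [0, 0.004, 0, 0, 0, 0, 1],
  ],
)

```text
time: 4.88
tool_pos: [0.563, 0.0213, 0.1296]
tool_rot: [-1.571, 0.0, -0.056]
contact_force: [0.3, -0.1, 0.4]
opening: 0.0007
```

Call:
apply_moves(
  plan=[
    [0, 0.001, 0, 0, 0, 0, 1],
    [0, 0.002, 0, 0, 0, 0, 1],
    [0, 0.003, 0, 0, 0, 0, 1],
    [0, 0.004, 0, 0, 0, 0, 1],
    [0, 0.004, 0, 0, 0, 0, 1],
  ],
)

```text
time: 5.5
tool_pos: [0.5631, 0.0213, 0.126]
tool_rot: [-1.571, -0.0, -0.056]
contact_force: [-0.9, -0.4, 3.7]
opening: 0.0006
```

Call:
apply_moves(
  plan=[
    [0, 0.001, 0, 0, 0, 0, 1],
    [0, 0.002, 0, 0, 0, 0, 1],
    [0, 0.003, 0, 0, 0, 0, 1],
    [0, 0.003, 0, 0, 0, 0, 1],
    [0, 0.003, 0, 0, 0, 0, 1],
  ],
)

```text
time: 6.12
tool_pos: [0.5631, 0.0213, 0.1226]
tool_rot: [-1.571, 0.0, -0.056]
contact_force: [-0.5, -0.3, 4.1]
opening: 0.0005
```

```bash
python3 -c "
from h import *
st(4)"
```

```text
t 6.28 tray [ -0.9  -0.3 111.6] F [-1.   0.2  3. ] rot [-1.571  0.    -0.056] open 0.0002
```

Call:
apply_moves(
  plan=[
    [0, 0.0005, 0, 0, 0, 0, 1],
    [0, 0.001, 0, 0, 0, 0, 1],
    [0, 0.0015, 0, 0, 0, 0, 1],
    [0, 0.002, 0, 0, 0, 0, 1],
    [0, 0.002, 0, 0, 0, 0, 1],
  ],
)

```text
time: 6.9
tool_pos: [0.5631, 0.0213, 0.1209]
tool_rot: [-1.571, -0.0, -0.056]
contact_force: [-1.8, 0.5, 6.2]
opening: 0.0006
```

Call:
apply_moves(
  plan=[
    [0, 0.0005, 0, 0, 0, 0, 1],
    [0, 0.001, 0, 0, 0, 0, 1],
    [0, 0.0015, 0, 0, 0, 0, 1],
    [0, 0.002, 0, 0, 0, 0, 1],
    [0, 0.002, 0, 0, 0, 0, 1],
  ],
)

```text
time: 7.52
tool_pos: [0.5631, 0.0213, 0.1199]
tool_rot: [-1.571, -0.001, -0.056]
contact_force: [-4.3, 0.5, 12.6]
opening: 0.0005
```

Call:
apply_moves(
  plan=[
    [0, 0.0005, 0, 0, 0, 0, 1],
    [0, 0.001, 0, 0, 0, 0, 1],
    [0, 0.001, 0, 0, 0, 0, 1],
    [0, 0.001, 0, 0, 0, 0, 1],
    [0, 0.001, 0, 0, 0, 0, 1],
  ],
)

```text
time: 8.15
tool_pos: [0.5631, 0.0213, 0.1193]
tool_rot: [-1.571, -0.001, -0.056]
contact_force: [-5.4, 0.7, 15.2]
opening: 0.0006
```

```bash
python3 -c "
from h import *
st(4)"
```

```text
t 8.30 tray [ -0.8  -0.3 108.4] F [-5.4  0.5 15.5] rot [-1.571e+00 -1.000e-03 -5.600e-02] open 0.0007
```

Call:
apply_moves(
  plan=[
    [0, 0.0005, 0, 0, 0, 0, 1],
    [0, 0.001, 0, 0, 0, 0, 1],
    [0, 0.0015, 0, 0, 0, 0, 1],
    [0, 0.0015, 0, 0, 0, 0, 1],
    [0, 0.0015, 0, 0, 0, 0, 1],
  ],
)

```text
time: 8.93
tool_pos: [0.5632, 0.0213, 0.1186]
tool_rot: [-1.571, -0.002, -0.056]
contact_force: [-7.8, -0.0, 20.6]
opening: 0.0002
```

```bash
python3 -c "
from h import *
st(4);go(-125,75,195);go(-76,75,160)"
```

```text
t 9.07 tray [ -0.8  -0.3 107.6] F [-7.7 -0.  21.1] rot [-1.571 -0.002 -0.056] open 0.0003
go (-125, 75, 195) [-124.1  -87.6   75.3] turn [ 0.01 -0.    0.1 ]
go (-76, 75, 160) [-75.1 -52.6  75.3] turn [ 0.01 -0.    0.1 ]
```

Call:
apply_moves(
  plan=[
    [0, -0.04, 0, 0, 0, 0, 1],
    [0, -0.088, 0, 0, 0, 0, 1],
    [-0.04, -0.088, 0.025, 0, 0, 0, 1],
    [-0.082, -0.088, 0.05, 0, 0, 0, 1],
    [-0.124, -0.088, 0.075, 0, 0, 0, 1],
  ],
)

```text
time: 9.7
tool_pos: [0.4422, 0.1038, 0.2038]
tool_rot: [-1.571, 0.0, -0.057]
contact_force: [0.7, -0.3, 0.1]
opening: 0.0007
```

```bash
python3 -c "
from h import *
st(3);go(-125,75,142);cv2.imwrite('pics/s3.png',cv2.resize(np.clip(cams.read_camera('scene')[100:310,180:380]*1.4,0,255).astype('uint8'),None,fx=2.8,fy=2.8))"
```

```text
t 9.80 tray [-128.7   76.3  192.8] F [-1.3  0.5 -0.1] rot [-1.57   0.003 -0.054] open 0.0006
go (-125, 75, 142) [ 3.9 50.8 -1.4] turn [-0.03  0.14 -0.17]
```

View pics/s3.png

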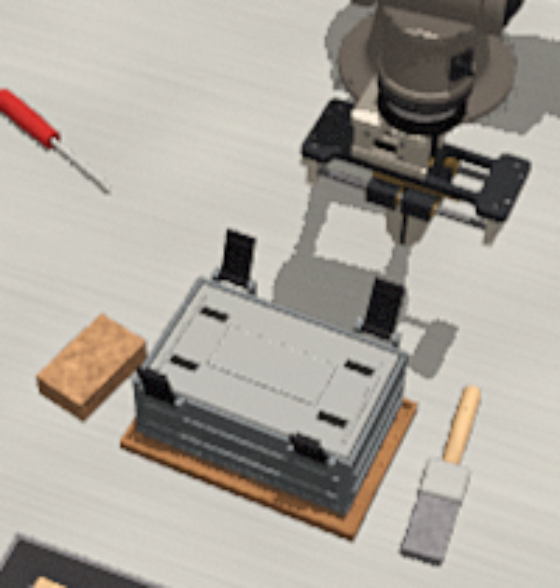

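Nothing besides the lid has moved, and all clips are still up, with the gripper outside the near-left one. Sweeping that one inward.

Call:
apply_moves(
  plan=[
    [0, 0.03, 0, 0, 0, 0, 1],
    [0, 0.051, 0, 0, 0, 0, 1],
    [0.018, 0.051, 0, 0, 0, 0, 1],
    [0.036, 0.051, 0, 0, 0, 0, 1],
    [0.049, 0.051, 0, 0, 0, 0, 1],
  ],
)

```text
time: 10.48
tool_pos: [0.4929, 0.0998, 0.1523]
tool_rot: [-1.571, 0.002, -0.057]
contact_force: [-3.5, -0.5, 0.3]
opening: 0.0007
```

Call:
apply_moves(
  plan=[
    [0.01, 0.003, 0, 0, 0, 0, 1],
    [0.02, 0.009, 0, 0, 0, 0, 1],
    [0.028, 0.017, 0, 0, 0, 0, 1],
    [0.03, 0.021, 0, 0, 0, 0, 1],
    [0.03, 0.021, 0, 0, 0, 0, 1],
  ],
)

```text
time: 11.1
tool_pos: [0.5228, 0.0987, 0.1322]
tool_rot: [-1.571, -0.001, -0.056]
contact_force: [-0.8, -1.3, 3.8]
opening: 0.0002
```

```bash
python3 -c "
from h import *
st(3)"
```

```text
t 11.20 tray [-45.5  74.8 121.6] F [-0.4 -0.6  3.4] rot [-1.571e+00 -1.000e-03 -5.600e-02] open 0.0005
```

Call:
apply_moves(
  plan=[
    [0, 0.002, 0, 0, 0, 0, 1],
    [0, 0.004, 0, 0, 0, 0, 1],
    [0, 0.006, 0, 0, 0, 0, 1],
    [0, 0.008, 0, 0, 0, 0, 1],
    [0, 0.009, 0, 0, 0, 0, 1],
  ],
)

```text
time: 11.82
tool_pos: [0.5223, 0.0987, 0.1245]
tool_rot: [-1.571, -0.001, -0.056]
contact_force: [-6.7, -1.0, 17.9]
opening: 0.0006
```

Call:
apply_moves(
  plan=[
    [0, 0.0005, 0, 0, 0, 0, 1],
    [0, 0.001, 0, 0, 0, 0, 1],
    [0, 0.001, 0, 0, 0, 0, 1],
    [0, 0.001, 0, 0, 0, 0, 1],
    [0, 0.001, 0, 0, 0, 0, 1],
  ],
)

```text
time: 12.45
tool_pos: [0.5223, 0.0987, 0.1244]
tool_rot: [-1.571, -0.001, -0.056]
contact_force: [-7.2, -0.7, 20.6]
opening: 0.0005
```

Near-left hits a hard stop at 113.4 mm (0.1 mm for 3 N), so it's shut. Now the diagonal one, far-right.

Call:
apply_moves(
  plan=[
    [0, -0.045, 0, 0, 0, 0, 1],
    [0, -0.083, 0, 0, 0, 0, 1],
    [0.04, -0.083, -0.035, 0, 0, 0, 1],
    [0.08, -0.083, -0.07, 0, 0, 0, 1],
    [0.12, -0.083, -0.105, 0, 0, 0, 1],
  ],
)

```text
time: 13.08
tool_pos: [0.6372, -0.0139, 0.2049]
tool_rot: [-1.571, 0.0, -0.056]
contact_force: [0.9, 0.5, 0.7]
opening: 0.0004
```

Call:
apply_moves(
  plan=[
    [0.03, 0, -0.025, 0, 0, 0, 1],
    [0.053, 0, -0.045, 0, 0, 0, 1],
    [0.053, 0, -0.045, 0, 0, 0, 1],
    [0.053, 0, -0.045, 0, 0, 0, 1],
    [0.053, 0, -0.045, 0, 0, 0, 1],
  ],
)

```text
time: 13.7
tool_pos: [0.6861, -0.0597, 0.2054]
tool_rot: [-1.571, 0.0, -0.055]
contact_force: [0.1, 0.4, -0.0]
opening: 0.0006
```

```bash
python3 -c "
from h import *
st(2);go(125,-75,143);cv2.imwrite('pics/s4.png',cv2.resize(np.clip(cams.read_camera('scene')[100:310,180:380]*1.4,0,255).astype('uint8'),None,fx=2.8,fy=2.8))"
```

```text
t 13.75 tray [126.6 -74.4 194.6] F [ 0.3 -0.  -0.2] rot [-1.571 -0.    -0.055] open 0.0007
go (125, -75, 143) [-1.6 51.6 -0.6] turn [-0.01  0.05  0.01]
```

View pics/s4.png

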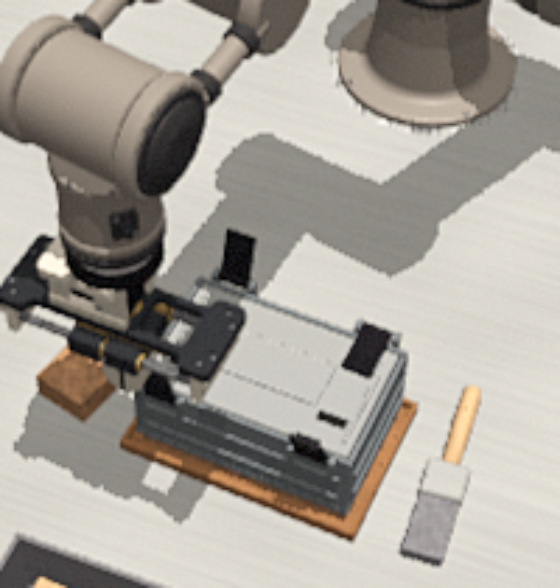

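The near-left clip lies flat and the gripper is outside far-right. Mirroring the same motion.

Call:
apply_moves(
  plan=[
    [-0.001, 0.03, 0, 0, 0, 0, 1],
    [-0.001, 0.051, 0, 0, 0, 0, 1],
    [-0.02, 0.051, 0, 0, 0, 0, 1],
    [-0.038, 0.051, 0, 0, 0, 0, 1],
    [-0.051, 0.051, 0, 0, 0, 0, 1],
  ],
)

```text
time: 14.42
tool_pos: [0.6358, -0.0574, 0.1549]
tool_rot: [-1.571, -0.003, -0.056]
contact_force: [3.5, 0.1, -1.2]
opening: 0.0005
```

Call:
apply_moves(
  plan=[
    [-0.01, 0.003, 0, 0, 0, 0, 1],
    [-0.02, 0.009, 0, 0, 0, 0, 1],
    [-0.028, 0.017, 0, 0, 0, 0, 1],
    [-0.03, 0.021, 0, 0, 0, 0, 1],
    [-0.03, 0.021, 0, 0, 0, 0, 1],
  ],
)

```text
time: 15.05
tool_pos: [0.6054, -0.056, 0.133]
tool_rot: [-1.571, 0.001, -0.056]
contact_force: [-0.5, 0.5, -0.2]
opening: 0.0005
```

```bash
python3 -c "
from h import *
st(2)"
```

```text
t 15.10 tray [ 45.8 -75.3 122. ] F [0.1 0.3 0.5] rot [-1.571e+00  1.000e-03 -5.600e-02] open 0.0001
```

Call:
apply_moves(
  plan=[
    [0, 0.002, 0, 0, 0, 0, 1],
    [0, 0.004, 0, 0, 0, 0, 1],
    [0, 0.006, 0, 0, 0, 0, 1],
    [0, 0.008, 0, 0, 0, 0, 1],
    [0, 0.009, 0, 0, 0, 0, 1],
  ],
)

```text
time: 15.72
tool_pos: [0.6059, -0.0562, 0.1248]
tool_rot: [-1.571, -0.0, -0.056]
contact_force: [-3.3, 2.2, 12.4]
opening: 0.0004
```

Call:
apply_moves(
  plan=[
    [0, 0.0005, 0, 0, 0, 0, 1],
    [0, 0.001, 0, 0, 0, 0, 1],
    [0, 0.001, 0, 0, 0, 0, 1],
    [0, 0.001, 0, 0, 0, 0, 1],
    [0, 0.001, 0, 0, 0, 0, 1],
  ],
)

```text
time: 16.35
tool_pos: [0.6059, -0.0562, 0.1248]
tool_rot: [-1.571, -0.001, -0.056]
contact_force: [-4.5, 1.5, 13.9]
opening: 0.0007
```

Call:
apply_moves(
  plan=[
    [0, 0.0005, 0, 0, 0, 0, 1],
    [0, 0.001, 0, 0, 0, 0, 1],
    [0, 0.0015, 0, 0, 0, 0, 1],
    [0, 0.002, 0, 0, 0, 0, 1],
    [0, 0.002, 0, 0, 0, 0, 1],
  ],
)

```text
time: 16.98
tool_pos: [0.6059, -0.0562, 0.1245]
tool_rot: [-1.571, -0.002, -0.056]
contact_force: [-9.8, 1.5, 24.9]
opening: 0.0005
```

```bash
python3 -c "
from h import *
st(3)"
```

```text
t 17.07 tray [ 46.2 -75.4 113.5] F [-9.7  1.4 24.2] rot [-1.571 -0.002 -0.056] open 0.0004
```

Far-right is on its hard stop. Next, near-right.

Call:
apply_moves(
  plan=[
    [0, -0.045, 0, 0, 0, 0, 1],
    [0, -0.085, 0, 0, 0, 0, 1],
    [-0.055, -0.085, 0, 0, 0, 0, 1],
    [-0.11, -0.085, 0, 0, 0, 0, 1],
    [-0.171, -0.085, 0, 0, 0, 0, 1],
  ],
)

```text
time: 17.7
tool_pos: [0.4335, -0.0465, 0.2058]
tool_rot: [-1.571, 0.0, -0.056]
contact_force: [0.1, -0.6, 0.6]
opening: 0.0005
```

```bash
python3 -c "
from h import *
st(3);go(-125,-75,143)"
```

```text
t 17.80 tray [-132.   -74.1  193.6] F [-1.9  0.5  0. ] rot [-1.569  0.008 -0.056] open 0.0003
go (-125, -75, 143) [ 7.4 50.5 -1. ] turn [-0.1  -0.02 -0.47]
```

Call:
apply_moves(
  plan=[
    [0, 0.025, 0, 0, 0, 0, 1],
    [0, 0.051, 0, 0, 0, 0, 1],
    [0.018, 0.051, 0, 0, 0, 0, 1],
    [0.036, 0.051, 0, 0, 0, 0, 1],
    [0.049, 0.051, 0, 0, 0, 0, 1],
  ],
)

```text
time: 18.42
tool_pos: [0.484, -0.0493, 0.1544]
tool_rot: [-1.57, 0.003, -0.056]
contact_force: [-3.4, 0.8, 0.4]
opening: 0.0007
```

Call:
apply_moves(
  plan=[
    [0.01, 0.003, 0, 0, 0, 0, 1],
    [0.02, 0.009, 0, 0, 0, 0, 1],
    [0.028, 0.017, 0, 0, 0, 0, 1],
    [0.03, 0.021, 0, 0, 0, 0, 1],
    [0.03, 0.021, 0, 0, 0, 0, 1],
  ],
)

```text
time: 19.05
tool_pos: [0.5142, -0.0511, 0.134]
tool_rot: [-1.571, -0.0, -0.056]
contact_force: [-0.8, 0.2, -0.5]
opening: 0.0001
```

```bash
python3 -c "
from h import *
st(2)"
```

```text
t 19.10 tray [-45.8 -75.3 123.2] F [-0.7  0.6 -0.4] rot [-1.571 -0.    -0.056] open 0.0001
```

Call:
apply_moves(
  plan=[
    [0, 0.002, 0, 0, 0, 0, 1],
    [0, 0.004, 0, 0, 0, 0, 1],
    [0, 0.006, 0, 0, 0, 0, 1],
    [0, 0.008, 0, 0, 0, 0, 1],
    [0, 0.01, 0, 0, 0, 0, 1],
  ],
)

```text
time: 19.73
tool_pos: [0.5138, -0.0511, 0.1246]
tool_rot: [-1.571, 0.0, -0.056]
contact_force: [-5.5, 2.3, 19.4]
opening: 0.0004
```

Call:
apply_moves(
  plan=[
    [0, 0.0005, 0, 0, 0, 0, 1],
    [0, 0.001, 0, 0, 0, 0, 1],
    [0, 0.0015, 0, 0, 0, 0, 1],
    [0, 0.002, 0, 0, 0, 0, 1],
    [0, 0.002, 0, 0, 0, 0, 1],
  ],
)

```text
time: 20.35
tool_pos: [0.5138, -0.0511, 0.1244]
tool_rot: [-1.571, -0.001, -0.056]
contact_force: [-7.0, 2.0, 22.4]
opening: 0.0004
```

Near-right is shut (113.4 mm, hard stop). Last one: far-left.

Call:
apply_moves(
  plan=[
    [0, -0.045, 0, 0, 0, 0, 1],
    [0, -0.084, 0, 0, 0, 0, 1],
    [0.04, -0.084, 0.035, 0, 0, 0, 1],
    [0.08, -0.084, 0.07, 0, 0, 0, 1],
    [0.12, -0.084, 0.105, 0, 0, 0, 1],
  ],
)

```text
time: 20.98
tool_pos: [0.6406, 0.048, 0.2058]
tool_rot: [-1.571, 0.001, -0.057]
contact_force: [0.8, -0.8, 0.4]
opening: 0.0004
```

Call:
apply_moves(
  plan=[
    [0.03, 0, 0.025, 0, 0, 0, 1],
    [0.051, 0, 0.045, 0, 0, 0, 1],
    [0.051, 0, 0.045, 0, 0, 0, 1],
    [0.051, 0, 0.045, 0, 0, 0, 1],
    [0.051, 0, 0.045, 0, 0, 0, 1],
  ],
)

```text
time: 21.6
tool_pos: [0.6925, 0.0883, 0.2064]
tool_rot: [-1.571, 0.0, -0.057]
contact_force: [0.2, 0.3, -0.3]
opening: 0.0
```

```bash
python3 -c "
from h import *
st(2);go(125,75,143)"
```

```text
t 21.65 tray [124.7  73.8 195.6] F [0.1 0.2 0.1] rot [-1.571 -0.    -0.057] open 0.0002
go (125, 75, 143) [ 0.3 52.6  1.2] turn [ 0.   -0.06  0.  ]
```

Call:
apply_moves(
  plan=[
    [0, 0.03, 0.001, 0, 0, 0, 1],
    [0, 0.052, 0.001, 0, 0, 0, 1],
    [-0.018, 0.052, 0.001, 0, 0, 0, 1],
    [-0.036, 0.052, 0.001, 0, 0, 0, 1],
    [-0.049, 0.052, 0.001, 0, 0, 0, 1],
  ],
)

```text
time: 22.28
tool_pos: [0.6443, 0.0922, 0.1551]
tool_rot: [-1.571, -0.003, -0.057]
contact_force: [3.2, 0.1, -1.2]
opening: 0.0005
```

Call:
apply_moves(
  plan=[
    [-0.01, 0.003, 0, 0, 0, 0, 1],
    [-0.02, 0.009, 0, 0, 0, 0, 1],
    [-0.028, 0.017, 0, 0, 0, 0, 1],
    [-0.03, 0.021, 0, 0, 0, 0, 1],
    [-0.03, 0.021, 0, 0, 0, 0, 1],
  ],
)

```text
time: 22.9
tool_pos: [0.6138, 0.0945, 0.1329]
tool_rot: [-1.571, 0.001, -0.056]
contact_force: [0.1, 0.1, -0.2]
opening: 0.0005
```

```bash
python3 -c "
from h import *
st(2)"
```

```text
t 22.95 tray [ 45.8  75.6 122. ] F [-0.2  0.2  0.6] rot [-1.571e+00  1.000e-03 -5.600e-02] open -0.0001
```

Call:
apply_moves(
  plan=[
    [0, 0.002, 0, 0, 0, 0, 1],
    [0, 0.004, 0, 0, 0, 0, 1],
    [0, 0.006, 0, 0, 0, 0, 1],
    [0, 0.008, 0, 0, 0, 0, 1],
    [0, 0.01, 0, 0, 0, 0, 1],
  ],
)

```text
time: 23.58
tool_pos: [0.6143, 0.0947, 0.1246]
tool_rot: [-1.571, -0.0, -0.056]
contact_force: [-7.3, 1.1, 19.5]
opening: 0.0003
```

Call:
apply_moves(
  plan=[
    [0, 0.0005, 0, 0, 0, 0, 1],
    [0, 0.001, 0, 0, 0, 0, 1],
    [0, 0.0015, 0, 0, 0, 0, 1],
    [0, 0.002, 0, 0, 0, 0, 1],
    [0, 0.002, 0, 0, 0, 0, 1],
  ],
)

```text
time: 24.2
tool_pos: [0.6143, 0.0947, 0.1245]
tool_rot: [-1.571, -0.002, -0.056]
contact_force: [-10.1, 1.8, 23.0]
opening: 0.0006
```

All four are on hard stops. Backing off for a final look.

Call:
apply_moves(
  plan=[
    [0, -0.05, 0, 0, 0, 0, 1],
    [0, -0.1, 0, 0, 0, 0, 1],
    [-0.05, -0.12, 0, 0, 0, 0, 1],
    [-0.11, -0.12, 0, 0, 0, 0, 1],
    [-0.17, -0.12, 0, 0, 0, 0, 1],
  ],
)

```text
time: 24.82
tool_pos: [0.4428, 0.1042, 0.241]
tool_rot: [-1.571, -0.0, -0.056]
contact_force: [-0.8, -1.1, 0.6]
opening: 0.0003
```

Call:
apply_moves(
  plan=[
    [-0.05, 0, 0, 0, 0, 0, 1],
    [-0.09, 0, 0, 0, 0, 0, 1],
    [-0.11, 0, 0, 0, 0, 0, 1],
    [-0.11, 0, 0, 0, 0, 0, 1],
    [-0.11, 0, 0, 0, 0, 0, 1],
  ],
)

```text
time: 25.45
tool_pos: [0.3357, 0.1103, 0.2413]
tool_rot: [-1.571, -0.001, -0.056]
contact_force: [0.3, 0.2, -0.1]
opening: 0.0007
```

```bash
python3 -c "
from h import *
st(2);cv2.imwrite('pics/s5.png',cv2.resize(np.clip(cams.read_camera('scene')[170:300,200:400]*1.4,0,255).astype('uint8'),None,fx=4,fy=4))"
```

```text
t 25.50 tray [-232.9   75.7  230.2] F [-0.2 -0.1 -0.2] rot [-1.571 -0.    -0.056] open 0.0005
```

View pics/s5.png

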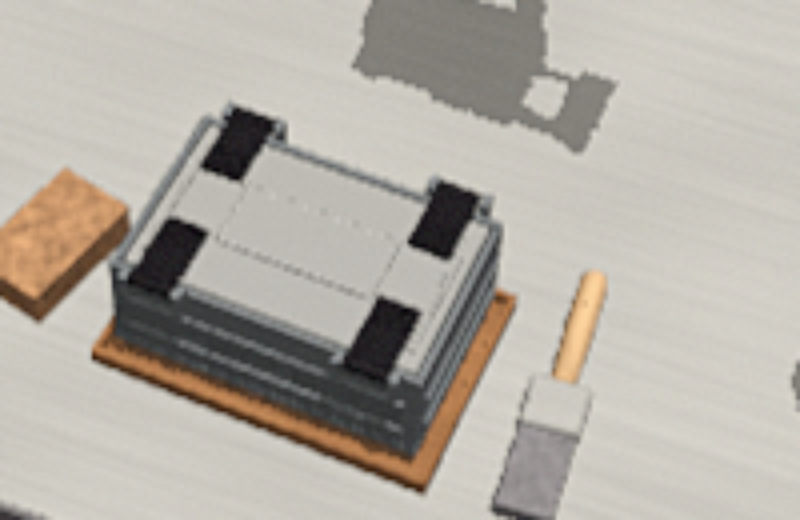

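All four clips lie flat over the rim, at about (240,140), (445,215), (170,255) and (380,340) in the crop. The block and brush are where they were.

```bash
python3 -c "
from h import *
print(robot.hand_in())"
```

```text
the job is handed in; nothing more can be done
None
```

The lid is pushed home and all four clips are snapped shut. I handed the job in at about 25.5 s of the 61 s allowed.

- **Lid:** I pushed it down first, with every clip still open. The force rose past the seal's roughly 7 N into the rubber stop and was about 21 N when I stopped. I didn't measure the lid again after releasing it.
- **Clips:** I shut them in the order near-left, far-right, near-right, far-left. Each ended at a hard stop with the fingertip at 113.4–113.5 mm, where pushing further barely moved it.
- **Force:** the highest vertical push I read was about 25 N. Readings come only at the end of each move, so a brief higher peak between them would not show.
- **Final picture:** all four clips lie flat, and the cork block and brush look undisturbed. I didn't check the other bench items again, but the arm stayed clear of them.
- **Small disagreement:** the box's lift h came out at 14.0 mm from the cameras, about 13.6 mm from the lid and about 14.4 mm from the clips. That is within the measuring error.

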